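# Fit the glass lamp in the work light with spring tongs

## Robot

A 7-joint arm with a two-finger parallel gripper is mounted at the origin on a cart in front of the work surface, level with it; the furniture and walls round the work are solid. World frame = base frame: x ahead of the robot, y to its left, z up, the work surface at z = 0. Lengths are in m, angles in rad, forces in N, time in s.
With the tool pointing down it reaches from about 0.4 to 0.875 m from the base axis. Payload 19.3 kg.
Tool frame: the origin (TCP) lies midway between the tips of the shut fingers; the grasp point (between the pads) lies 19 mm behind it (bot.pinch_z is the distance from the TCP to the grasp point, in m); z points along the fingers, y is the line along which they close (so a half turn about z gives the same grasp; the last joint's range is limited). The gripper opens to 85 mm and grips with 20 to 120 N. Pads are 22 mm wide; open, the fingers measure 114 mm over their backs; the gripper's body (76 mm by 85 mm) begins 54 mm behind the grasp point. The pads swing forward as they close: fully open they stand 13 mm farther back than shut.
Start: joints at [-1.371, 0.521, -0.036, 1.599, 0.021, 1.021, -0.113], TCP at [0.167, 0.602, 0.231] pointing down, gripper open.
Joint ranges: [-2.91, 2.91], [-0.3, 2.13], [-1.5, 1.42], [0.17, 2.43], [-1.26, 4.41], [0.16, 1.93], [-2.52, 2.52]. Speed limits (rad/s): [1.89, 1.89, 2.39, 2.39, 3.01, 3.01, 3.01].

## Interface

Orientations are given as [roll, pitch, yaw] about the fixed x, y, z axes, in that order (R = Rz(yaw) Ry(pitch) Rx(roll)).
In Python, from workcell import observe, viewer, bot gives the robot as it stands. The module is installed in compiled form; this text tells all that it offers.
- The arm moves only by the tool play_rows, never from a script. Its argument "motion" is a list of rows, each a list of 7 numbers: the shift along the tool's x, y, z in cm, then the turn, a rotation vector about the tool's x, y, z in rad, then the opening, from -1 (shut) to 1 (fully open), so that 0 is half open. A call has exactly 5 rows; each row is the pose to reach, as a shift and turn from the pose commanded when the call began, along the tool's axes at that moment; what a row does not reach only later rows make up. A row lasts 1/10 s, in which the tool goes at most 50 mm and 8.59 degrees, less where a joint would pass 70% of its speed; a pose out of reach is approached as far as the arm can. A call with a gripper value outside its range is refused whole. The fingers move at their own pace and stop on an object; "squeeze" is the grip in N (left out, the last holds). Time passes only in rows, so rows that repeat a pose let the fingers close, or fill a call up. It gives the time, the measured TCP pose, the force, the opening and the grip force at its end, in the units of the state.
- observe(): the state, without advancing time (a new reading comes with each control period).
- viewer.grab_frame(name): name is "side" or "top"; returns (picture, depth): 384x512x3 uint8, red, green, blue; 384x512 float32, m along the optical axis (not along the pixel's ray), 0 where there is no reading.
- viewer.camera_info(name): a dict with "fx", "fy", "cx", "cy" (pixels), "k1" (the pictures are not rectified: a ray, as slopes to the right and down, at radius r is drawn at 1 + k1 r^2 times it, then the intrinsics apply), "R" (3x3) and "t" (3): a world point X has camera coordinates R X + t. Camera axes: x right, y down, z forward; pixel columns grow to the right and rows downward; lengths in m; the calibration is good to about 2 mm. A picture is of the moment at which its call begins. camera_info takes no time and is no camera call.
- bot.job_done(): hands the job in; it is judged then, once.
The state is a dict: "clock": time; "qpos": joint angles; "qd": joint speeds; "joint_efforts": joint torques, N m; "position": TCP position; "tool_rot": TCP orientation; "force": force on the tool from outside, world axes, zero at the start; "moment": the same for the moment, N m; "grip_width": finger opening in m; "finger_force": force on a finger pad.
Only numpy, scipy, OpenCV 4.12 (cv2) and the standard library are available. Lean on these libraries where they do the work, as an engineer would, in place of code of your own. Each camera call takes 0.05 s, during which the arm holds its last target. There are 200 camera calls.

## Task

Fit the new lamp: use the spring tongs to lift the glass lamp out of its packing tray, never touching it with the gripper itself, and lay it in the two end rests of the open work light. The glass is fragile, so squeeze it only lightly (the forces of the two jaws on it must never add up to more than 16 N) and set it down softly instead of dropping it or pressing it in. Then stand the tongs back upright on the bench, and leave the screw jar, the tape measure and the box of nails where they are.

Things in the scene. Friction and masses are not known exactly. Their poses are not given: they have to be found in the camera images.
- tongs: Sprung steel tongs, 116 mm tall, about 0.1 kg, standing upright on their two broad jaws, closed bow on top. Origin: on the bench midway between the jaws; z up; the jaws close along its y and are 36 mm wide along its x. Two flat arms hang from hinges in the bow and move symmetrically; let go, springs spread them.
- tongs_grip (a point): On the tongs' upright axis, 80 mm above the origin, midway between the raised black grip plates (26 mm wide along x, from 73 to 87 mm high): grip here, across the tongs' y. The plates measure about 42 mm over the outside when free. Squeezed to 36 mm the arms are vertical and the jaws 22 mm apart. To carry the tongs jaws open keep them squeezed to 38 to 40 mm; wider they slip out.
- tongs_hinge (a point): Middle of the bow at hinge height, 108 mm above the tongs' origin; the bow's top is 116 mm above it. The springs: the fingers need about 6 N on each plate to start closing and about 9 N when the jaws are 22 mm apart; each newton of grip beyond that presses each jaw on what they hold with about 0.3 N. Held between jaws, the lamp stops the fingers hard: half a millimetre matters.
- tongs_jaws (a point): Midway between the rubber-faced jaws, 13.5 mm above the tongs' origin, 94.5 mm below the hinges. Jaws: 25 mm high (1 to 26 mm above the origin), 36 mm wide along the tongs' x, 5 mm thick; free, they stand 41 mm apart inside and 51 mm over the outside; with the plates squeezed to 38.5 mm about 30 mm apart inside.
- lamp: Double-ended glass lamp, 132 mm long: clear glass tube 22 mm in diameter over the middle 80 mm, white ceramic ends 14 mm in diameter and 21 mm long. Origin at its centre, x along its length (either end may go either way); it may roll about x. Mass 0.05 to 0.11 kg.
- packing_tray: Shallow cardboard tray, 176 x 84 mm, rim 18 mm high, fixed to the bench. Origin under its centre, x along its length. At x = +-56 mm are two V-notched rests (12 mm thick, tops 39 mm high) that carry the lamp's ceramic ends, lamp axis along x and 34 mm above the origin. Between them the floor is 5 mm high and there is room for the jaws (78 mm wide).
- work_light: Open grey work light on its back, 170 x 116 mm, side walls 46 mm high, fixed to the bench. Origin under its centre, x along its length. White V-notched rests (12 mm thick, 45 mm high, mouth 37 mm wide, flanks sloping 35 degrees) stand at x = +-56 mm; copper contact plates 3 mm thick behind them at x = +-73.5 mm (6 mm of play for a lamp). Between the rests the floor is 14 mm high and 106 mm wide.
- light_seat (a point): Where the lamp's centre lies when it is seated in the work light: 40 mm above the work light's origin, axes parallel to the work light's.
- screw_jar: Jar of screws with a lid, 62 x 67 x 90 mm, origin under its centre. Bystander.
- tape: Yellow tape measure, 65 x 81 x 33 mm, origin under its centre. Bystander.
- nail_box: Small cardboard box of nails, 50 x 70 x 60 mm, origin under its centre. Bystander.
Not all that is in view belongs to the job. There is more than one size of the tongs; the one meant has the size given above.

How it is judged:
On the way, in this order (a step that is already met when the one before it is completed fails the run):
1. the lamp is lifted clear of its tray in the tongs (height (world z) of lamp above 0.06 m and contact force between lamp and tongs above 0.3 N and contact force between lamp and packing_tray below 0.05 N), for 0.3 s.
2. the lamp lies in the rests of the work light and the tongs have let go of it (distance between lamp and light_seat below 0.01 m and angle between the x axis of lamp and the x axis of work_light, either way round below 0.06 rad and contact force between lamp and tongs below 0.05 N), for 0.2 s.
At the end, for the whole second after the job is handed in: The lamp lies still in both rests of the work light (centre within 10 mm of the seat and at most 3 mm above it, axis within 0.06 rad of the light's), and the tongs stand still and upright on the bench (within 0.12 rad and 8 mm of bench height) (distance between lamp and light_seat below 0.01 m and z of lamp in the frame of light_seat below 0.003 m and angle between the x axis of lamp and the x axis of work_light, either way round below 0.06 rad and linear speed of each of lamp, tongs below 0.02 m/s and height (world z) of tongs between -0.008 and 0.008 m and angle between tongs's own z axis and vertical below 0.12 rad); the robot touches nothing.
It fails at once if the gripper or arm touches the lamp (contact force between lamp and the fingers above 0.2 N or contact force between lamp and the arm above 0.2 N).
It fails at once if the two jaws together press the lamp with more than 16 N (contact force between lamp and tongs above 16 N).
It fails at once if the lamp is pressed or knocked on the work light (more than 12 N) (contact force between lamp and work_light above 12 N).
It fails at once if the lamp is dropped (falls out of the tongs faster than 0.3 m/s) (linear speed of lamp above 0.3 m/s and contact force between lamp and tongs below 0.2 N).
It fails at once if a bystander is moved more than 30 mm (distance of any of screw_jar, tape, nail_box from where it was at the start of the episode above 0.03 m).
It also fails if it takes over 64 s, if anything falls off the work surface, if the arm or the gripper's body presses on something with over 40 N, if the wrist force passes 120 N, or if a joint passes its speed limit or range.

## Working session

There is one attempt and no reset: what is moved stays moved. The work goes in short steps, Python scripts to look and compute and a tool call to move; the robot and the scene stay as the last step left them, time stands still between calls to the robot, and variables do not carry over. Pictures are saved under pics/ and viewed, at most 11 in all, crops included, and the job is handed in when it is done.

Besides the shell and the picture viewer there is one more tool, called after "Emit:" in YAML: its name, and indented under it one key for each argument. play_rows: Moves the arm, as the interface text tells. Its arguments: {"type":"object","properties":{"motion":{"type":"array"},"squeeze":{"type":"number"}},"required":["motion"]}

```bash
mkdir -p pics; cat > h.py <<'E'
import numpy as np, cv2
from workcell import observe, viewer, bot
def save(n,f):
    im,d=viewer.grab_frame(n); np.savez('pics/'+f+'.npz',im=im,d=d); cv2.imwrite('pics/'+f+'.png',cv2.resize(im[:,:,::-1],(800,600),interpolation=cv2.INTER_CUBIC)); return im,d
def rays(n,px):
    c=viewer.camera_info(n); K=np.array([[c['fx'],0,c['cx']],[0,c['fy'],c['cy']],[0,0,1.]])
    p=np.array(px,float).reshape(-1,2); s0=(p-[c['cx'],c['cy']])/[c['fx'],c['fy']]; s=s0.copy()
    for _ in range(20): s=s0/(1+c['k1']*(s**2).sum(1,keepdims=True))
    return c,np.c_[s,np.ones(len(s))]
def cloud(n,px,d):
    c,r=rays(n,px); return (r*np.ravel(d)[:,None]-c['t'])@np.array(c['R'])
def onz(n,px,z):
    c,r=rays(n,px); R=np.array(c['R']); o=-R.T@c['t']; w=r@R; return o+w*((np.ravel(z)-o[2])/w[:,2])[:,None]
def proj(n,X):
    c=viewer.camera_info(n); p=np.atleast_2d(X)@np.array(c['R']).T+c['t']; s=p[:,:2]/p[:,2:]; s=s*(1+c['k1']*(s**2).sum(1,keepdims=True)); return s*[c['fx'],c['fy']]+[c['cx'],c['cy']]
E
python3 - <<'E'
from h import *
print(observe())
for n in('top','side'):
    save(n,n+'0'); c=viewer.camera_info(n); print(n,c, -np.array(c['R']).T@c['t'])
print(bot.pinch_z)
E
```

```text
{'clock': 0.0, 'qpos': array([-1.37119635,  0.52201442, -0.03633306,  1.59998233,  0.0211845 ,
        1.02109385, -0.1128284 ]), 'qd': array([ 0.00071341, -0.00187755, -0.0004815 ,  0.00023647, -0.00119117,
       -0.00060493,  0.00161393]), 'joint_efforts': array([ 5.78948516e-05, -9.27119851e+01,  1.97962917e+00, -3.69914639e+01,
        1.78175321e-02,  8.38230655e-03,  8.81299070e-05]), 'position': array([0.16652717, 0.60206897, 0.2307346 ]), 'tool_rot': array([-3.14048078e+00,  6.28337256e-05,  2.87175067e+00]), 'force': array([-0.49042662,  0.22348423, -0.66156604]), 'moment': array([0.03126845, 0.07781981, 0.03134498]), 'finger_force': 0.0, 'grip_width': 0.08547408148464376}
top {'fx': 472.98215741093946, 'fy': 472.98215741093946, 'cx': 263.45342508870795, 'cy': 193.46578385421304, 'k1': -0.15030122049896855, 'R': array([[ 0.43849228, -0.8987018 ,  0.00772017],
       [-0.85049943, -0.41771921, -0.31962695],
       [ 0.29047418,  0.13358795, -0.94751201]]), 't': array([-0.20728865,  0.54720954,  1.12594714])} [ 0.2292373  -0.10812372  1.24335166]
side {'fx': 359.32950363705226, 'fy': 359.32950363705226, 'cx': 256.4575556858451, 'cy': 191.3519589469757, 'k1': 0.004888115338015313, 'R': array([[ 0.99989812, -0.01390728, -0.00321651],
       [-0.01171375, -0.67065173, -0.74167988],
       [ 0.00815759,  0.74164199, -0.67074631]]), 't': array([-0.58364539,  0.102324  ,  0.85841945])} [ 0.57778189 -0.57613306  0.64979602]
0.0187
```

View pics/top0.png

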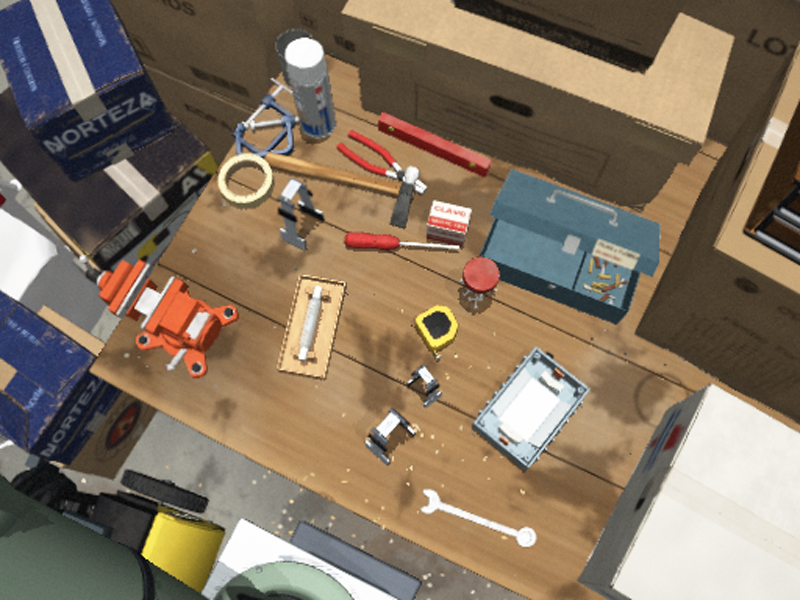

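View pics/side0.png

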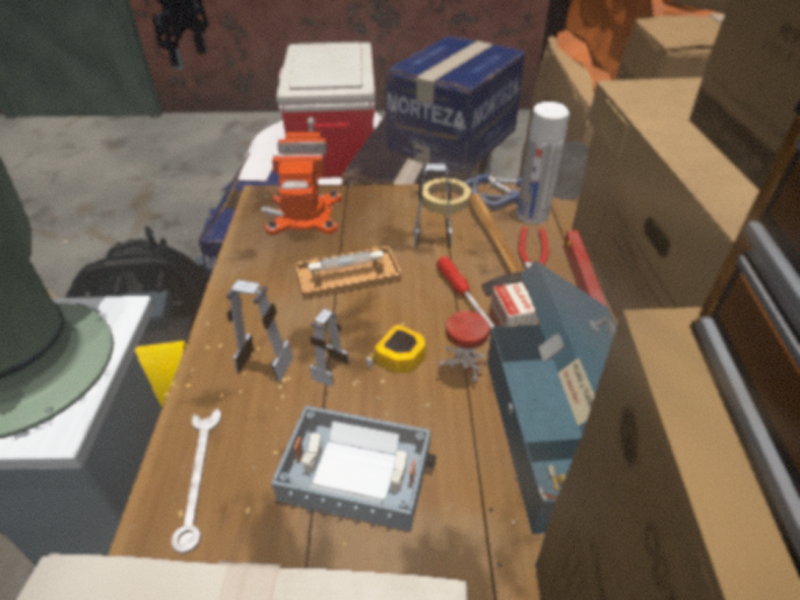

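Top view (800×600): three tongs at (295,215), (388,435) and (425,383); tray with lamp at (312,327); work light at (532,408). The side view shows the same three tongs at (433,205), (258,330) and (325,345).

```bash
python3 - <<'E'
from h import *
k=512/800
T=np.load('pics/top0.npz'); S=np.load('pics/side0.npz')
def pts(A,n,c,w,h):
    u0,v0=int(c[0]*k),int(c[1]*k); uu,vv=np.meshgrid(range(u0-w,u0+w),range(v0-h,v0+h)); d=A['d'][vv,uu]; m=d>0
    return cloud(n,np.c_[uu[m],vv[m]],d[m])
for nm,ct,cs in[('A',(295,215),(433,205)),('B',(388,435),(258,330)),('C',(425,383),(325,345))]:
    for A,n,c in((T,'top',ct),(S,'side',cs)):
        P=pts(A,n,c,26,32); P=P[(P[:,2]>.02)&(P[:,2]<.3)]
        z=np.percentile(P[:,2],98); Q=P[P[:,2]>z-.012]; print(nm,n,'ztop',z,'top mean',np.median(Q,0),Q.min(0),Q.max(0),len(P))
def crop(A,c,w,h,f): return cv2.resize(A['im'][int(c[1]*k)-h:int(c[1]*k)+h,int(c[0]*k)-w:int(c[0]*k)+w,::-1],(2*w*f,2*h*f),interpolation=cv2.INTER_CUBIC)
a=np.hstack([crop(T,(312,327),40,40,5),crop(T,(532,408),40,40,5)])
b=np.hstack([crop(T,(395,420),40,30,5),crop(S,(285,335),40,30,5)])
print([(int(c[0]*k)-w,int(c[1]*k)-h) for c,w,h in[((312,327),40,40),((532,408),40,40),((395,420),40,30),((285,335),40,30)]])
cv2.imwrite('pics/mos1.png',np.vstack([a,b])[:,:]) ; print(np.vstack([a,b]).shape)
cv2.imwrite('pics/mos1.png',cv2.resize(np.vstack([a,b]),None,fx=.857,fy=.857))
E
```

```text
A top ztop 0.16166842651477673 top mean [0.64778808 0.30849362 0.15890546] [0.62852956 0.29590182 0.14971867] [0.67236226 0.32173487 0.16501741] 780
A side ztop 0.1609820372427313 top mean [0.64798922 0.30906167 0.15920346] [0.62665696 0.29543422 0.1499757 ] [0.67081404 0.32904582 0.16232282] 523
B top ztop 0.1630885360398211 top mean [ 0.3747932  -0.0071247   0.15928038] [ 0.35225198 -0.02712387  0.15148294] [0.3983512  0.01343912 0.16551449] 377
B side ztop 0.16088166250475888 top mean [ 0.37983536 -0.00819359  0.15912829] [ 0.35126325 -0.02582314  0.14890382] [0.40076317 0.00798825 0.16233229] 927
C top ztop 0.1624987788832325 top mean [ 0.38338062 -0.00950284  0.1598264 ] [ 0.3641434  -0.02712387  0.15107552] [0.3983512  0.00215274 0.16551449] 515
C side ztop 0.11694314615297993 top mean [ 0.47639137 -0.02234935  0.11502394] [ 0.46061646 -0.03716172  0.10511053] [ 0.49370216 -0.00350291  0.11844337] 541
[(159, 169), (300, 221), (212, 238), (142, 184)]
(700, 800, 3)
```

View pics/mos1.png

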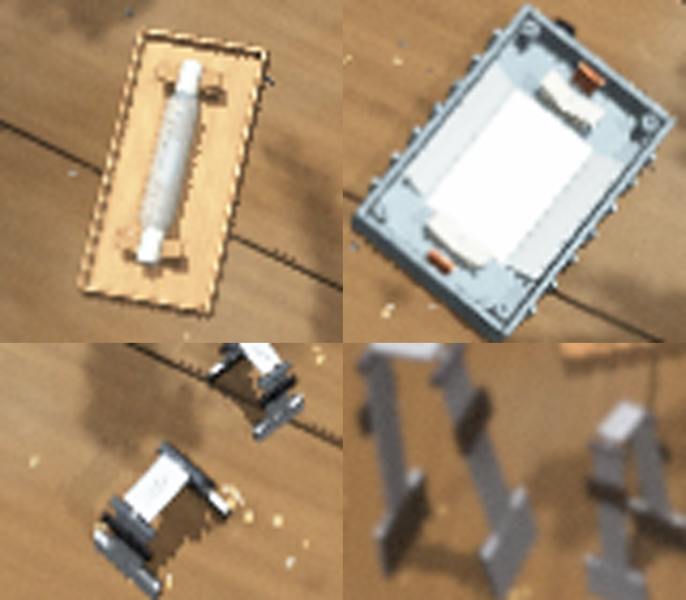

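Tongs C (116 mm, near x=0.476, y=-0.022) are the right ones; the tall B pair stands 100 mm away. Now precise poses from the depth clouds.

```bash
cat >> h.py <<'E'
def full(A,n):
    vv,uu=np.nonzero(A['d']>0); return cloud(n,np.c_[uu,vv],A['d'][vv,uu])
def sel(P,c,r,z0,z1): return P[(np.hypot(P[:,0]-c[0],P[:,1]-c[1])<r)&(P[:,2]>z0)&(P[:,2]<z1)]
def rect(P):
    (c,s,a)=cv2.minAreaRect((P[:,:2]*1000).astype(np.float32)); 
    if s[0]<s[1]: s=s[::-1]; a+=90
    return np.round(c,1),np.round(s,1),'long dir deg',round((a+90)%180-90,1),len(P)
E
python3 - <<'E'
from h import *
k=512/800
for n in('top','side'):
    P=full(np.load(f'pics/{n}0.npz'),n)
    for nm,px in(('tray',(312,327)),('light',(532,408))):
        c=onz('top',np.array(px)*k,.02)[0]
        z0,z1=(.012,.024) if nm=='tray' else (.040,.052)
        print(n,nm,c,rect(sel(P,c,.12,z0,z1)))
        if nm=='tray':
            L=sel(P,c,.09,.036,.06); m=np.median(L,0); u=np.linalg.svd(L[:,:2]-L[:,:2].mean(0))[2][0]; print('  lamp',rect(L),L.mean(0),np.degrees(np.arctan2(u[1],u[0])),np.percentile(L[:,2],[50,98]))
        else:
            L=sel(P,c,.07,.030,.05);print(' rests',rect(L))
    c=(.476,-.022)
    for z0,z1 in((.108,.125),(.07,.09),(.003,.028)): print(n,'tongs',z0,rect(sel(P,c,.05,z0,z1)))
    Q=sel(P,c,.05,.112,.125); print(Q.mean(0))
    for b,px in(('B',(.377,-.008)),): print('B',rect(sel(P,px,.045,.14,.17)),rect(sel(P,px,.05,.02,.17)))
E
```

```text
top tray [0.4876853  0.19936055 0.02      ] (array([491.4, 203.5]), array([178.3,  85.8]), 'long dir deg', 15.4, 296)
  lamp (array([489.1, 203. ]), array([131.8,  41.7]), 'long dir deg', 15.4, 365) [0.48886089 0.20196285 0.04203152] -164.19098499925488 [0.04184569 0.0485774 ]
top light [ 0.5249591  -0.19936091  0.02      ] (array([ 521.9, -195.7]), array([171.7, 121. ]), 'long dir deg', -13.6, 624)
 rests (array([ 527.2, -197.5]), array([134.1, 123. ]), 'long dir deg', -14.9, 491)
top tongs 0.108 (array([477.5, -20.7]), array([33. , 21.7]), 'long dir deg', 63.6, 88)
top tongs 0.07 (array([476.8, -21.2]), array([41.2, 25.1]), 'long dir deg', 64.5, 32)
top tongs 0.003 (array([476.6, -23.3]), array([96.3, 94.6]), 'long dir deg', -5.2, 232)
[ 0.47693497 -0.02073401  0.11630717]
B (array([375.6,  -7.1]), array([46. , 30.4]), 'long dir deg', -15.5, 192) (array([374.7,  -7.1]), array([67.4, 48.4]), 'long dir deg', -16.9, 363)
side tray [0.4876853  0.19936055 0.02      ] (array([491.2, 205.4]), array([176. ,  88.9]), 'long dir deg', 15.9, 320)
  lamp (array([489.5, 203.6]), array([132.4,  41.6]), 'long dir deg', 16.0, 274) [0.48887106 0.20086395 0.04149006] -165.13772870669135 [0.04155391 0.04663868]
side light [ 0.5249591  -0.19936091  0.02      ] (array([ 522.3, -194.2]), array([170.9, 120.2]), 'long dir deg', -13.7, 1214)
 rests (array([ 528.1, -196.5]), array([135.1, 120.5]), 'long dir deg', -14.2, 974)
side tongs 0.108 (array([476.6, -18.5]), array([33.5, 20.5]), 'long dir deg', 60.6, 83)
side tongs 0.07 (array([476.9, -18.4]), array([43.8, 26.1]), 'long dir deg', 62.7, 114)
side tongs 0.003 (array([479.6, -27. ]), array([85.3, 68.9]), 'long dir deg', -15.0, 230)
[ 0.47720112 -0.01892161  0.11605386]
B (array([376. ,  -5.2]), array([46.7, 31.1]), 'long dir deg', -15.5, 201) (array([376.3,  -5.7]), array([69.2, 50.3]), 'long dir deg', -15.2, 927)
```

```bash
cat >> h.py <<'E'
def plan(*wps, start=None):
    """wps: (x,y,z,yawdeg); prints per leg: shift cm in tool axes & tool-z turn"""
    o=observe()
    if start is None: start=(*o['position'],np.degrees(o['tool_rot'][2]))
    c=np.array(start,float)
    print('t',round(o['clock'],2),'at',np.round(c,4),'rot',np.round(o['tool_rot'],4),'w',round(o['grip_width'],4),'ff',round(o['finger_force'],1),'F',np.round(o['force'],1))
    for w in wps:
        y=np.radians(c[3]); d=np.array(w[:3])-c[:3]
        print(w,'cm',np.round(100*np.array([d[0]*np.cos(y)+d[1]*np.sin(y), d[0]*np.sin(y)-d[1]*np.cos(y), -d[2]]),2),'turn',round(-np.radians((w[3]-c[3]+180)%360-180),4)); c=np.array(w,float)
E
python3 - <<'E'
from h import *
plan((.33,.40,.26,160),(.46,.20,.26,155),(.477,-.0195,.24,153),(.477,-.0195,.13,153),(.477,-.0195,.06,153))
E
```

```text
t 0.1 at [  0.1666   0.6021   0.2308 164.5404] rot [-3.1406e+00  1.0000e-04  2.8718e+00] w 0.0854 ff 0.0 F [ 0.1 -0.3 -0.6]
(0.33, 0.4, 0.26, 160) cm [-21.14 -15.12  -2.92] turn 0.0792
(0.46, 0.2, 0.26, 155) cm [-19.06 -14.35  -0.  ] turn 0.0873
(0.477, -0.0195, 0.24, 153) cm [-10.82 -19.18   2.  ] turn 0.0349
(0.477, -0.0195, 0.13, 153) cm [ 0.  0. 11.] turn -0.0
(0.477, -0.0195, 0.06, 153) cm [0. 0. 7.] turn -0.0
```

Emit:
play_rows:
  motion:
    - [-3, -2.2, -0.6, 0, 0, 0.016, 1]
    - [-7, -5, -1.2, 0, 0, 0.032, 1]
    - [-11.5, -8.2, -1.8, 0, 0, 0.048, 1]
    - [-16, -11.4, -2.4, 0, 0, 0.064, 1]
    - [-20, -14.4, -3, 0, 0, 0.08, 1]
  squeeze: 20

```text
clock: 0.6
position: [0.3149, 0.4174, 0.26]
tool_rot: [-3.141, -0.0, 2.791]
force: [1.2, 0.9, -0.3]
grip_width: 0.0852
finger_force: 0.0
```

Emit:
play_rows:
  motion:
    - [-3.8, -2.9, 0, 0, 0, 0.017, 0.6]
    - [-7.6, -5.8, 0, 0, 0, 0.034, 0.6]
    - [-11.4, -8.7, 0, 0, 0, 0.05, 0.6]
    - [-15.2, -11.6, 0, 0, 0, 0.07, 0.6]
    - [-19, -14.4, 0, 0, 0, 0.087, 0.6]

```text
clock: 1.1
position: [0.4437, 0.2169, 0.26]
tool_rot: [3.142, -0.0, 2.704]
force: [0.5, 0.6, -1.2]
grip_width: 0.0683
finger_force: 0.0
```

Emit:
play_rows:
  motion:
    - [-2.2, -3.8, 0.4, 0, 0, 0.007, 0.6]
    - [-4.4, -7.6, 0.8, 0, 0, 0.014, 0.6]
    - [-6.6, -11.4, 1.2, 0, 0, 0.02, 0.6]
    - [-9, -15.4, 1.6, 0, 0, 0.03, 0.6]
    - [-11, -19.2, 2, 0, 0, 0.035, 0.6]

```text
clock: 1.6
position: [0.4614, -0.0037, 0.2398]
tool_rot: [-3.142, 0.0, 2.669]
force: [2.0, 0.5, 0.4]
grip_width: 0.0684
finger_force: 0.0
```

```bash
python3 - <<'E'
from h import *
plan((.477,-.0195,.13,153),(.477,-.0195,.06,153))
E
```

```text
t 1.6 at [ 4.614000e-01 -3.700000e-03  2.398000e-01  1.529308e+02] rot [-3.1416e+00  1.0000e-04  2.6691e+00] w 0.0684 ff 0.0 F [2.  0.5 0.4]
(0.477, -0.0195, 0.13, 153) cm [-2.11 -0.7  10.98] turn -0.0012
(0.477, -0.0195, 0.06, 153) cm [0. 0. 7.] turn -0.0
```

Emit:
play_rows:
  motion:
    - [-1, -0.35, 1, 0, 0, 0, 0.6]
    - [-2.1, -0.7, 3, 0, 0, 0, 0.6]
    - [-2.1, -0.7, 6, 0, 0, 0, 0.6]
    - [-2.1, -0.7, 8.5, 0, 0, 0, 0.6]
    - [-2.1, -0.7, 11, 0, 0, 0, 0.6]

```text
clock: 2.1
position: [0.477, -0.0172, 0.1287]
tool_rot: [-3.141, -0.0, 2.67]
force: [0.6, 0.5, 0.8]
grip_width: 0.0683
finger_force: 0.0
```

```bash
python3 - <<'E'
from h import *
k=512/800
im,d=viewer.grab_frame('side'); im2,d2=viewer.grab_frame('top')
p=proj('side',[.477,-.0195,.08])[0].astype(int); q=proj('top',[.477,-.0195,.08])[0].astype(int); print(p,q)
f=lambda im,p:cv2.resize(im[p[1]-60:p[1]+45,p[0]-40:p[0]+40,::-1],None,fx=5,fy=5,interpolation=cv2.INTER_CUBIC)
cv2.imwrite('pics/g1.png',np.hstack([f(im,p),f(im2,q)]))
plan((.477,-.0195,.06,153))
E
```

```text
[208 214] [271 242]
t 2.2 at [ 4.75500e-01 -1.72000e-02  1.27500e-01  1.52989e+02] rot [-3.139  -0.004   2.6702] w 0.0683 ff 0.0 F [-0.7  0.1  0.7]
(0.477, -0.0195, 0.06, 153) cm [-0.24 -0.14  6.75] turn -0.0002
```

View pics/g1.png

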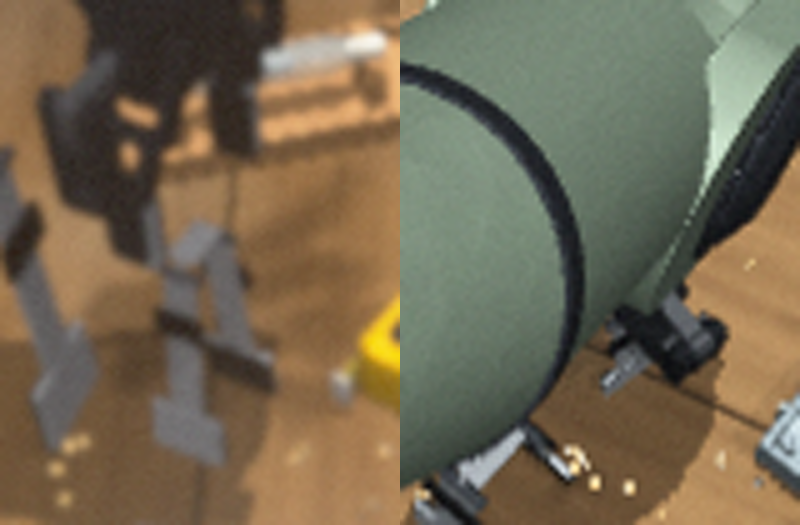

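The side crop shows the near jaw at (190,430), the far jaw at (242,362) and the fingers on either side of the bow at (205,235), which matches the planned direction. Descending.

Emit:
play_rows:
  motion:
    - [-0.1, -0.1, 1.5, 0, 0, 0, 0.6]
    - [-0.2, -0.15, 3, 0, 0, 0, 0.6]
    - [-0.2, -0.15, 4.5, 0, 0, 0, 0.6]
    - [-0.2, -0.15, 6, 0, 0, 0, 0.6]
    - [-0.2, -0.15, 6.8, 0, 0, 0, 0.6]

```text
clock: 2.7
position: [0.4784, -0.0195, 0.062]
tool_rot: [3.142, -0.0, 2.67]
force: [0.1, -0.2, -0.3]
grip_width: 0.0683
finger_force: 0.0
```

Emit:
play_rows:
  motion:
    - [0, 0, 0, 0, 0, 0, 0.4]
    - [0, 0, 0, 0, 0, 0, 0.2]
    - [0, 0, 0, 0, 0, 0, 0.05]
    - [0, 0, 0, 0, 0, 0, 0.05]
    - [0, 0, 0, 0, 0, 0, 0.05]

```text
clock: 3.2
position: [0.4784, -0.0196, 0.0624]
tool_rot: [3.141, 0.0, 2.67]
force: [0.1, -0.8, 0.2]
grip_width: 0.0448
finger_force: 0.1
```

```bash
python3 - <<'E'
from h import *
im,d=viewer.grab_frame('side')
p=proj('side',[.477,-.0195,.08])[0].astype(int)
cv2.imwrite('pics/g2.png',cv2.resize(im[p[1]-50:p[1]+40,p[0]-50:p[0]+50,::-1],None,fx=6,fy=6,interpolation=cv2.INTER_CUBIC))
plan((.477,-.0195,.06,153))
E
```

```text
t 3.25 at [ 4.784000e-01 -1.970000e-02  6.220000e-02  1.529665e+02] rot [3.1413e+00 4.0000e-04 2.6698e+00] w 0.0448 ff 0.2 F [0.3 0.1 0.6]
(0.477, -0.0195, 0.06, 153) cm [ 0.13 -0.05  0.22] turn -0.0006
```

View pics/g2.png

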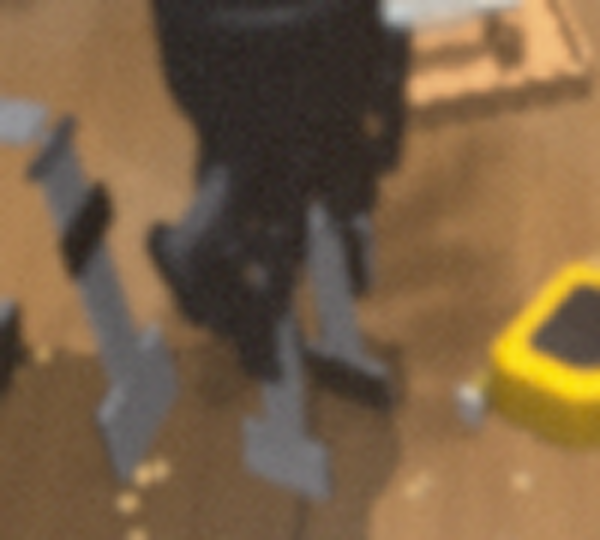

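The near finger covers the near plate at (260,360), and the tongs still stand straight with their jaws at (285,460) and (350,380). I'll lower 2 mm, close and lift.

Emit:
play_rows:
  motion:
    - [0, 0, 0.2, 0, 0, 0, 0.05]
    - [0, 0, 0.2, 0, 0, 0, 0]
    - [0, 0, 0.2, 0, 0, 0, -0.05]
    - [0, 0, 0.2, 0, 0, 0, -0.1]
    - [0, 0, 0.2, 0, 0, 0, -0.1]

```text
clock: 3.75
position: [0.4781, -0.0199, 0.06]
tool_rot: [-3.141, -0.0, 2.67]
force: [-0.7, -2.6, 4.3]
grip_width: 0.0388
finger_force: 10.9
```

Emit:
play_rows:
  motion:
    - [0, 0, 0, 0, 0, 0, -0.1]
    - [0, 0, 0, 0, 0, 0, -0.1]
    - [0, 0, -0.5, 0, 0, 0, -0.1]
    - [0, 0, -1, 0, 0, 0, -0.1]
    - [0, 0, -2, 0, 0, 0, -0.1]

```text
clock: 4.25
position: [0.478, -0.0195, 0.0803]
tool_rot: [-3.141, -0.001, 2.67]
force: [-0.3, 0.3, -0.6]
grip_width: 0.0386
finger_force: 7.3
```

```bash
python3 - <<'E'
from h import *
plan((.477,-.0195,.17,153),(.489,.2025,.20,195.6),(.489,.2025,.14,195.6))
E
```

```text
t 4.25 at [ 4.78000e-01 -1.95000e-02  8.03000e-02  1.52979e+02] rot [-3.1414e+00 -6.0000e-04  2.6700e+00] w 0.0386 ff 7.3 F [-0.3  0.3 -0.6]
(0.477, -0.0195, 0.17, 153) cm [ 0.09 -0.04 -8.97] turn -0.0004
(0.489, 0.2025, 0.2, 195.6) cm [ 9.01 20.33 -3.  ] turn -0.7435
(0.489, 0.2025, 0.14, 195.6) cm [-0.  0.  6.] turn -0.0
```

Emit:
play_rows:
  motion:
    - [0, 0, -1.5, 0, 0, 0, -0.1]
    - [0, 0, -3.5, 0, 0, 0, -0.1]
    - [0, 0, -6, 0, 0, 0, -0.1]
    - [0, 0, -8.5, 0, 0, 0, -0.1]
    - [0, 0, -10, 0, 0, 0, -0.1]

```text
clock: 4.75
position: [0.4786, -0.0196, 0.1824]
tool_rot: [3.14, 0.002, 2.67]
force: [-0.1, 0.4, -1.5]
grip_width: 0.0387
finger_force: 7.3
```

Emit:
play_rows:
  motion:
    - [0.7, 1.5, -0.4, 0, 0, -0.06, -0.1]
    - [1.7, 3.8, -0.8, 0, 0, -0.14, -0.1]
    - [2.8, 6.3, -1.2, 0, 0, -0.23, -0.1]
    - [3.9, 8.8, -1.6, 0, 0, -0.32, -0.1]
    - [5, 11, -2, 0, 0, -0.4, -0.1]

```text
clock: 5.25
position: [0.4834, 0.1031, 0.2004]
tool_rot: [3.141, 0.0, 3.076]
force: [1.5, -0.4, -1.1]
grip_width: 0.0387
finger_force: 7.3
```

```bash
python3 - <<'E'
from h import *
plan((.489,.2025,.20,195.6),(.489,.2025,.14,195.6))
E
```

```text
t 5.25 at [4.834000e-01 1.031000e-01 2.004000e-01 1.762403e+02] rot [3.1414e+00 1.0000e-04 3.0760e+00] w 0.0387 ff 7.3 F [ 1.5 -0.4 -1.1]
(0.489, 0.2025, 0.2, 195.6) cm [0.09 9.96 0.04] turn -0.3379
(0.489, 0.2025, 0.14, 195.6) cm [-0.  0.  6.] turn -0.0
```

Emit:
play_rows:
  motion:
    - [0, 1.5, 0, 0, 0, -0.06, -0.1]
    - [0, 4, 0, 0, 0, -0.14, -0.1]
    - [0, 6.5, 0, 0, 0, -0.22, -0.1]
    - [0.1, 8.8, 0, 0, 0, -0.29, -0.1]
    - [0.1, 10, 0, 0, 0, -0.338, -0.1]

```text
clock: 5.75
position: [0.4896, 0.2036, 0.1996]
tool_rot: [3.141, -0.0, -2.868]
force: [-0.1, -0.1, -1.5]
grip_width: 0.0386
finger_force: 7.3
```

Emit:
play_rows:
  motion:
    - [0, 0, 1, 0, 0, 0, -0.1]
    - [0, 0, 3, 0, 0, 0, -0.1]
    - [0, 0, 5, 0, 0, 0, -0.1]
    - [0, 0, 6.5, 0, 0, 0, -0.1]
    - [0, 0, 7, 0, 0, 0, -0.1]

```text
clock: 6.25
position: [0.4891, 0.1994, 0.1281]
tool_rot: [-3.14, -0.003, -2.877]
force: [0.8, 0.2, -1.3]
grip_width: 0.0388
finger_force: 7.3
```

```bash
python3 - <<'E'
from h import *
im,d=viewer.grab_frame('side'); im2,d2=viewer.grab_frame('top')
np.savez('pics/l1.npz',im=im,d=d,im2=im2,d2=d2)
p=proj('side',[.489,.2025,.06])[0].astype(int); q=proj('top',[.489,.2025,.06])[0].astype(int); print(p-[40,40],q-[40,50])
f=lambda im,p,s:cv2.resize(im[p[1]-40:p[1]+35,p[0]-40:p[0]+40,::-1],None,fx=s,fy=s,interpolation=cv2.INTER_CUBIC)
cv2.imwrite('pics/g3.png',np.hstack([f(im,p,5),f(im2,q,5)]))
plan((.489,.2025,.08,195.6))
E
```

```text
[180 120] [157 153]
t 6.35 at [ 4.896000e-01  1.999000e-01  1.292000e-01 -1.648186e+02] rot [-3.1409e+00 -1.5000e-03 -2.8766e+00] w 0.0386 ff 7.3 F [-0.5 -0.9 -0. ]
(0.489, 0.2025, 0.08, 195.6) cm [-0.01  0.26  4.92] turn -0.0073
```

View pics/g3.png

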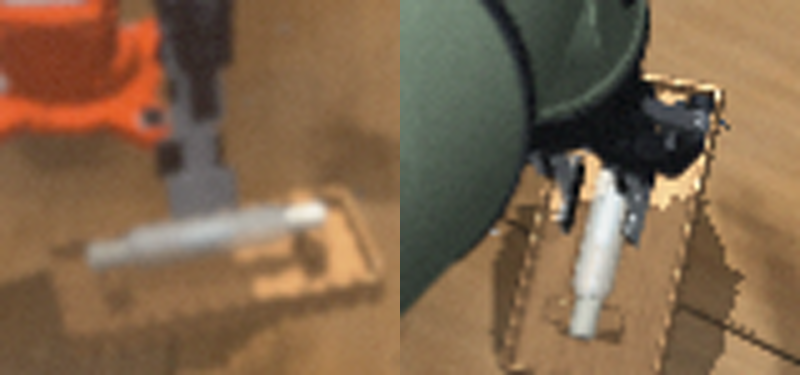

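Side crop: the jaw at (203,195) is right above the middle of the lamp. Top crop: the jaws at (568,205) and (635,215) straddle the lamp line at (608,190). Checking the centring from depth.

```bash
python3 - <<'E'
from h import *
A=np.load('pics/l1.npz'); a=np.radians(15.6); u=np.array([np.cos(a),np.sin(a)]); v=np.array([-u[1],u[0]]); c=np.array([.489,.2025])
for n,d in(('side',A['d']),('top',A['d2'])):
    P=full({'d':d},n)
    L=sel(P,c,.075,.03,.052); Q=(L[:,:2]-c)@np.c_[u,v]*1000; m=(abs(Q[:,1])<14); Q=Q[m]; L=L[m]
    g=abs(Q[:,0])<38; print(n,'lamp along',np.percentile(Q[:,0],[1,99]),'glass v range',np.percentile(Q[g,1],[3,50,97]),'zmax',np.percentile(L[g,2],97), 'slope',np.polyfit(Q[:,0],Q[:,1],1))
    h=Q[(L[:,2]>.042)]; print('  crest v',h[:,1].mean(),len(h))
    J=sel(P,c,.05,.064,.108); Q=(J[:,:2]-c)@np.c_[u,v]*1000
    for s in(-1,1):
        m=(Q[:,1]*s>8)&(J[:,2]<.096); q=Q[m]
        if len(q): print('  jaw',s,'u',np.percentile(q[:,0],[2,98]),'v',np.percentile(q[:,1],[2,10,50,90,98]),'z',np.percentile(J[m,2],[2,98]),len(q))
plan()
E
```

```text
side lamp along [-63.98733945  64.62542459] glass v range [-9.03784501 -4.3656507   8.16815415] zmax 0.04714077436276393 slope [ 8.84495825e-04 -2.50600525e+00]
  crest v 0.2316096129398369 115
  jaw -1 u [-20.88369828  13.87257628] v [-24.77527892 -23.26794067 -21.72006926 -20.19500151 -19.36872652] z [0.06961239 0.09525113] 117
  jaw 1 u [-21.13318736  14.23014531] v [10.80870233 11.19090407 13.08436419 14.91835494 16.44262748] z [0.0725194  0.09570372] 56
top lamp along [-65.01462658  20.90068223] glass v range [-9.90135194  0.52279567 10.13438654] zmax 0.049169177021745114 slope [0.03828701 0.92174596]
  crest v 0.3312449719427628 134
  jaw -1 u [-21.62387929   9.27124538] v [-25.34365023 -25.14329362 -24.44409291 -21.41343498 -19.97682256] z [0.07034156 0.09579037] 36
  jaw 1 u [-21.56462668  13.24922614] v [ 9.74834877 10.39877382 11.44781331 13.26587088 14.31255741] z [0.07074775 0.09551077] 36
t 6.35 at [ 4.896000e-01  1.999000e-01  1.292000e-01 -1.648186e+02] rot [-3.1409e+00 -1.5000e-03 -2.8766e+00] w 0.0386 ff 7.3 F [-0.5 -0.9 -0. ]
```

Emit:
play_rows:
  motion:
    - [-0.3, 0.3, 0.3, 0, 0, -0.007, -0.1]
    - [-0.3, 0.3, 0.8, 0, 0, -0.007, -0.1]
    - [-0.3, 0.3, 1.2, 0, 0, -0.007, -0.1]
    - [-0.3, 0.3, 1.6, 0, 0, -0.007, -0.1]
    - [-0.3, 0.3, 1.6, 0, 0, -0.007, -0.1]

```text
clock: 6.85
position: [0.4917, 0.2044, 0.1135]
tool_rot: [-3.141, -0.001, -2.868]
force: [-1.0, -0.8, -1.1]
grip_width: 0.0387
finger_force: 7.3
```

```bash
python3 - <<'E'
from h import *
im,d=viewer.grab_frame('side'); im2,d2=viewer.grab_frame('top')
a=np.radians(15.6); u=np.array([np.cos(a),np.sin(a)]); v=np.array([-u[1],u[0]]); c=np.array([.489,.2025])
for n,d in(('side',d),('top',d2)):
    P=full({'d':d},n)
    J=sel(P,c,.05,.051,.095); Q=(J[:,:2]-c)@np.c_[u,v]*1000
    for s in(-1,1):
        m=(Q[:,1]*s>8)&(J[:,2]<.08); q=Q[m]
        if len(q): print(n,'  jaw',s,'u',np.percentile(q[:,0],[2,98]),'v',np.percentile(q[:,1],[2,10,50,90,98]),'z',np.percentile(J[m,2],[2,98]),len(q))
plan((.489,.2025,.08,195.6))
E
```

```text
side   jaw -1 u [-16.93661089  17.76035583] v [-20.99172343 -20.24487596 -18.1605911  -16.65185503 -15.25698497] z [0.0555688  0.07933776] 106
side   jaw 1 u [-17.09044061  17.17112974] v [14.89491149 15.28149059 16.61885976 18.51520646 20.43403396] z [0.05751236 0.07871385] 45
top   jaw -1 u [-17.09504334  13.02006413] v [-21.48650066 -21.09411856 -20.32964899 -18.76962268 -16.47560194] z [0.05247732 0.07907164] 27
top   jaw 1 u [-18.06501987  18.58034963] v [14.13939349 14.17884649 15.06991232 17.83313092 18.04170125] z [0.05658269 0.07962285] 30
t 6.95 at [ 4.919000e-01  2.045000e-01  1.139000e-01 -1.643519e+02] rot [-3.1415e+00 -1.0000e-04 -2.8685e+00] w 0.0383 ff 7.3 F [ 0.6  0.3 -1.5]
(0.489, 0.2025, 0.08, 195.6) cm [ 0.34 -0.11  3.39] turn 0.0008
```

Emit:
play_rows:
  motion:
    - [0, 0, 0.7, 0, 0, 0, -0.1]
    - [0, 0, 1.4, 0, 0, 0, -0.1]
    - [0, 0, 2.1, 0, 0, 0, -0.1]
    - [0, 0, 2.8, 0, 0, 0, -0.1]
    - [0, -0.05, 3.4, 0, 0, 0, -0.1]

```text
clock: 7.45
position: [0.4919, 0.204, 0.0791]
tool_rot: [-3.141, -0.001, -2.868]
force: [-0.6, -0.2, -0.3]
grip_width: 0.0386
finger_force: 7.3
```

Emit:
play_rows:
  motion:
    - [0, 0, 0, 0, 0, 0, -0.11]
    - [0, 0, 0, 0, 0, 0, -0.12]
    - [0, 0, 0, 0, 0, 0, -0.13]
    - [0, 0, 0, 0, 0, 0, -0.14]
    - [0, 0, 0, 0, 0, 0, -0.145]

```text
clock: 7.95
position: [0.4922, 0.2043, 0.0802]
tool_rot: [3.141, 0.0, -2.868]
force: [-0.3, 1.4, -1.1]
grip_width: 0.0366
finger_force: 10.1
```

```bash
python3 - <<'E'
from h import *
plan()
E
```

```text
t 7.95 at [ 4.922000e-01  2.043000e-01  8.020000e-02 -1.643426e+02] rot [ 3.1413e+00  5.0000e-04 -2.8683e+00] w 0.0366 ff 10.1 F [-0.3  1.4 -1.1]
```

Emit:
play_rows:
  motion:
    - [0, 0, 0, 0, 0, 0, -0.15]
    - [0, 0, 0, 0, 0, 0, -0.155]
    - [0, 0, 0, 0, 0, 0, -0.16]
    - [0, 0, 0, 0, 0, 0, -0.165]
    - [0, 0, 0, 0, 0, 0, -0.17]

```text
clock: 8.45
position: [0.4921, 0.2047, 0.0801]
tool_rot: [3.141, 0.0, -2.868]
force: [-1.4, 5.5, 1.3]
grip_width: 0.036
finger_force: 19.3
```

Emit:
play_rows:
  motion:
    - [0, 0, 0, 0, 0, 0, -0.175]
    - [0, 0, 0, 0, 0, 0, -0.18]
    - [0, 0, 0, 0, 0, 0, -0.18]
    - [0, 0, 0, 0, 0, 0, -0.18]
    - [0, 0, 0, 0, 0, 0, -0.18]

```text
clock: 8.95
position: [0.4921, 0.2048, 0.0801]
tool_rot: [3.141, 0.001, -2.868]
force: [-0.9, 6.6, 1.3]
grip_width: 0.0361
finger_force: 19.8
```

Sideways force of 6.6 N: easing the tool 1 mm toward +y to centre it.

Emit:
play_rows:
  motion:
    - [0, 0.02, 0, 0, 0, 0, -0.18]
    - [0, 0.04, 0, 0, 0, 0, -0.18]
    - [0, 0.06, 0, 0, 0, 0, -0.18]
    - [0, 0.08, 0, 0, 0, 0, -0.18]
    - [0, 0.08, 0, 0, 0, 0, -0.18]

```text
clock: 9.45
position: [0.4919, 0.2052, 0.0801]
tool_rot: [3.141, 0.0, -2.868]
force: [-0.7, 6.3, 1.8]
grip_width: 0.0356
finger_force: 20.1
```

Emit:
play_rows:
  motion:
    - [0, 0.03, 0, 0, 0, 0, -0.18]
    - [0, 0.06, 0, 0, 0, 0, -0.18]
    - [0, 0.09, 0, 0, 0, 0, -0.18]
    - [0, 0.12, 0, 0, 0, 0, -0.18]
    - [0, 0.12, 0, 0, 0, 0, -0.18]

```text
clock: 9.95
position: [0.4916, 0.2057, 0.08]
tool_rot: [-3.141, 0.0, -2.869]
force: [0.6, 1.9, 1.9]
grip_width: 0.0354
finger_force: 19.9
```

Emit:
play_rows:
  motion:
    - [0, 0.03, 0, 0, 0, 0, -0.18]
    - [0, 0.03, -0.2, 0, 0, 0, -0.19]
    - [0, 0.03, -0.5, 0, 0, 0, -0.2]
    - [0, 0.03, -0.9, 0, 0, 0, -0.2]
    - [0, 0.03, -1.3, 0, 0, 0, -0.2]

```text
clock: 10.45
position: [0.4914, 0.2061, 0.0933]
tool_rot: [-3.141, -0.0, -2.869]
force: [-0.1, 1.0, -2.2]
grip_width: 0.0357
finger_force: 20.2
```

Emit:
play_rows:
  motion:
    - [0, 0, -0.6, 0, 0, 0, -0.2]
    - [0, 0, -1.5, 0, 0, 0, -0.2]
    - [0, 0, -2.5, 0, 0, 0, -0.2]
    - [0, 0, -3.5, 0, 0, 0, -0.2]
    - [0, 0, -4, 0, 0, 0, -0.2]

```text
clock: 10.95
position: [0.4918, 0.2064, 0.1343]
tool_rot: [3.141, 0.001, -2.868]
force: [0.4, 0.3, -2.2]
grip_width: 0.0355
finger_force: 20.3
```

```bash
python3 - <<'E'
from h import *
im,d=viewer.grab_frame('side'); np.savez('pics/l2.npz',im=im,d=d)
p=proj('side',[.489,.2025,.09])[0].astype(int)
cv2.imwrite('pics/g4.png',cv2.resize(im[p[1]-45:p[1]+45,p[0]-50:p[0]+50,::-1],None,fx=5,fy=5,interpolation=cv2.INTER_CUBIC))
plan((.492,.2065,.2,195.6),(.515,.0,.2,180),(.521,-.196,.2,166.3),(.521,-.196,.15,166.3))
E
```

```text
t 11.0 at [ 4.920000e-01  2.065000e-01  1.346000e-01 -1.643521e+02] rot [ 3.1412e+00  1.8000e-03 -2.8685e+00] w 0.035 ff 20.3 F [ 0.6  0.7 -0.7]
(0.492, 0.2065, 0.2, 195.6) cm [-0.    0.   -6.54] turn 0.0008
(0.515, 0.0, 0.2, 180) cm [  3.34 -20.51  -0.  ] turn 0.2723
(0.521, -0.196, 0.2, 166.3) cm [ -0.6 -19.6  -0. ] turn 0.2391
(0.521, -0.196, 0.15, 166.3) cm [0. 0. 5.] turn -0.0
```

View pics/g4.png

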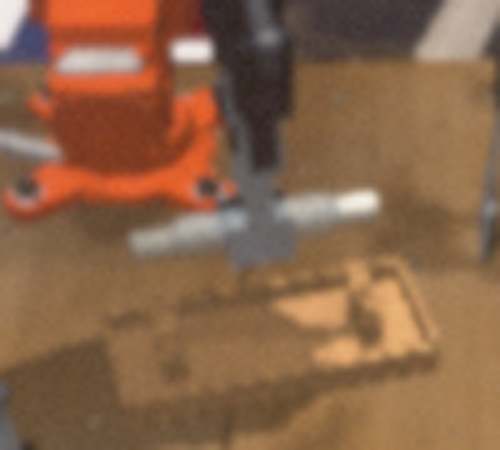

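The lamp hangs level in the jaws, clear of the tray; jaws at (262,235), lamp ends at (135,243) and (378,203). Carrying it to the light.

Emit:
play_rows:
  motion:
    - [0, 0, -1, 0, 0, 0, -0.2]
    - [0, 0, -2.5, 0, 0, 0, -0.2]
    - [0, 0, -4.5, 0, 0, 0, -0.2]
    - [0, 0, -6, 0, 0, 0, -0.2]
    - [0, 0, -6.5, 0, 0, 0, -0.2]

```text
clock: 11.5
position: [0.4919, 0.2064, 0.1995]
tool_rot: [3.141, 0.002, -2.869]
force: [0.2, -0.3, -1.5]
grip_width: 0.0357
finger_force: 20.5
```

Emit:
play_rows:
  motion:
    - [0.2, -1.2, 0, 0, 0, 0.02, -0.2]
    - [0.5, -3.2, 0, 0, 0, 0.04, -0.2]
    - [0.9, -5.8, 0, 0, 0, 0.08, -0.2]
    - [1.3, -8.4, 0, 0, 0, 0.12, -0.2]
    - [1.7, -11, 0, 0, 0, 0.15, -0.2]

```text
clock: 12.0
position: [0.5043, 0.0927, 0.1972]
tool_rot: [-3.141, -0.001, -3.022]
force: [0.4, 0.0, -1.7]
grip_width: 0.0356
finger_force: 20.5
```

Emit:
play_rows:
  motion:
    - [0, -2.7, 0, 0, 0, 0.04, -0.2]
    - [0, -5.4, 0, 0, 0, 0.08, -0.2]
    - [0, -8.1, 0, 0, 0, 0.12, -0.2]
    - [0, -10.8, 0, 0, 0, 0.15, -0.2]
    - [0, -13.5, 0, 0, 0, 0.18, -0.2]

```text
clock: 12.5
position: [0.5204, -0.0413, 0.1972]
tool_rot: [-3.141, -0.001, 3.081]
force: [0.4, -0.4, -1.9]
grip_width: 0.0353
finger_force: 20.5
```

```bash
python3 - <<'E'
from h import *
plan((.521,-.194,.2,166.3),(.521,-.194,.14,166.3))
E
```

```text
t 12.5 at [ 5.204000e-01 -4.130000e-02  1.972000e-01  1.765299e+02] rot [-3.1409e+00 -1.4000e-03  3.0810e+00] w 0.0353 ff 20.5 F [ 0.4 -0.4 -1.9]
(0.521, -0.194, 0.2, 166.3) cm [ -0.98 -15.24  -0.28] turn 0.1785
(0.521, -0.194, 0.14, 166.3) cm [0. 0. 6.] turn -0.0
```

Emit:
play_rows:
  motion:
    - [-0.2, -2.7, 0, 0, 0, 0.03, -0.2]
    - [-0.4, -6, 0, 0, 0, 0.07, -0.2]
    - [-0.6, -9.5, 0, 0, 0, 0.11, -0.2]
    - [-0.8, -13, 0, 0, 0, 0.15, -0.2]
    - [-1, -15.2, 0, 0, 0, 0.178, -0.2]

```text
clock: 13.0
position: [0.5207, -0.195, 0.1972]
tool_rot: [-3.14, -0.001, 2.901]
force: [1.0, 0.9, -2.0]
grip_width: 0.0353
finger_force: 20.5
```

Emit:
play_rows:
  motion:
    - [0, 0, 1, 0, 0, 0, -0.2]
    - [0, 0, 2.5, 0, 0, 0, -0.2]
    - [0, 0, 4.5, 0, 0, 0, -0.2]
    - [0, 0, 5.7, 0, 0, 0, -0.2]
    - [0, 0, 5.7, 0, 0, 0, -0.2]

```text
clock: 13.5
position: [0.5212, -0.1908, 0.1391]
tool_rot: [-3.141, -0.003, 2.906]
force: [-0.2, 0.4, -3.4]
grip_width: 0.0354
finger_force: 20.6
```

```bash
cat > meas.py <<'E'
from h import *
im,d=viewer.grab_frame('side'); im2,d2=viewer.grab_frame('top'); np.savez('pics/p1.npz',im=im,d=d,im2=im2,d2=d2)
c=np.array([.522,-.195]); a=np.radians(-13.7); u=np.array([np.cos(a),np.sin(a)]); v=np.array([-u[1],u[0]])
o=observe(); zl=o['position'][2]-.046
for n,d in(('side',d),('top',d2)):
    P=full({'d':d},n)
    print(n,'walls',rect(sel(P,c,.12,.040,.052)))
    L=sel(P,c,.085,zl-.008,zl+.013); Q=(L[:,:2]-c)@np.c_[u,v]*1000
    for s in(-1,1):
        m=(Q[:,0]*s>22)&(abs(Q[:,1])<15); q=Q[m]
        if len(q)>5:
            m2=m&(abs(Q[:,0])<39); print('  side',s,'u ext',np.percentile(abs(q[:,0])*s,[2,98]),'v',np.percentile(q[:,1],[3,50,97]),'z',np.percentile(L[m2,2],[3,97]) if m2.any() else '',len(q))
    m=(abs(Q[:,0])>22)&(abs(Q[:,1])<15); print('  rect',rect(L[m]),'yaw',np.degrees(a)+np.degrees(np.arctan(np.polyfit(Q[m,0],Q[m,1],1)[0])))
plan()
p=proj('side',[.522,-.195,.07])[0].astype(int); q=proj('top',[.522,-.195,.07])[0].astype(int)
f=lambda im,p,s:cv2.resize(im[p[1]-50:p[1]+50,p[0]-50:p[0]+50,::-1],None,fx=s,fy=s,interpolation=cv2.INTER_CUBIC)
import sys; cv2.imwrite('pics/'+sys.argv[1],np.hstack([f(im,p,4),f(im2,q,4)]))
E
python3 meas.py g5.png
```

```text
side walls (array([ 522.7, -193.2]), array([170.2, 116.8]), 'long dir deg', -13.9, 1080)
  side -1 u ext [-68.69224366 -23.89418752] v [-5.93977772 -0.05281643  9.77912986] z [0.09155952 0.10585637] 233
  side 1 u ext [22.53326732 61.64695727] v [-5.53481736  0.7916464  11.17886787] z [0.09166837 0.10510142] 226
  rect (array([ 519.3, -191. ]), array([132.3,  20.3]), 'long dir deg', -13.2, 459) yaw -13.078841266221758
top walls (array([ 432.9, -229.5]), array([21. , 10.2]), 'long dir deg', -49.0, 23)Traceback (most recent call last):
  File "meas.py", line 13, in <module>
    m=(abs(Q[:,0])>22)&(abs(Q[:,1])<15); print('  rect',rect(L[m]),'yaw',np.degrees(a)+np.degrees(np.arctan(np.polyfit(Q[m,0],Q[m,1],1)[0])))
                                                                                                            ~~~~~~~~~~^^^^^^^^^^^^^^^^^
    raise TypeError("expected non-empty vector for x")
TypeError: expected non-empty vector for x
```

Emit:
play_rows:
  motion:
    - [-0.2, 0, 0, 0, 0, 0.006, -0.2]
    - [-0.38, 0, 0, 0, 0, 0.012, -0.2]
    - [-0.38, 0, 0, 0, 0, 0.012, -0.2]
    - [-0.38, 0, 0, 0, 0, 0.012, -0.2]
    - [-0.38, 0, 0, 0, 0, 0.012, -0.2]

```text
clock: 14.1
position: [0.5264, -0.1914, 0.1411]
tool_rot: [3.142, 0.0, 2.895]
force: [-0.2, -0.8, -0.8]
grip_width: 0.0351
finger_force: 20.6
```

```bash
sed -i "s/    m=(abs(Q\[:,0\])>22)&(abs(Q\[:,1\])<15); print/    if n=='side': m=(abs(Q[:,0])>22)\&(abs(Q[:,1])<15); print/" meas.py; python3 meas.py g5.png
```

```text
side walls (array([ 522.5, -194.9]), array([170.5, 121.7]), 'long dir deg', -14.5, 1072)
  side -1 u ext [-63.10206529 -22.88205957] v [-4.87251845  1.09056344 10.77965081] z [0.09284992 0.10735016] 204
  side 1 u ext [22.66439256 66.96763031] v [-5.37123412  0.62385511 11.0720277 ] z [0.09135843 0.10711693] 261
  rect (array([ 524.1, -191.6]), array([132.7,  21.2]), 'long dir deg', -14.6, 465) yaw -13.840350261122481
top walls (array([ 436.1, -229.4]), array([31.9, 14.2]), 'long dir deg', -47.5, 39)
t 14.2 at [ 5.263000e-01 -1.915000e-01  1.410000e-01  1.658558e+02] rot [-3.1416  0.      2.8947] w 0.0353 ff 20.6 F [ 1.   0.5 -2.1]
```

View pics/g5.png

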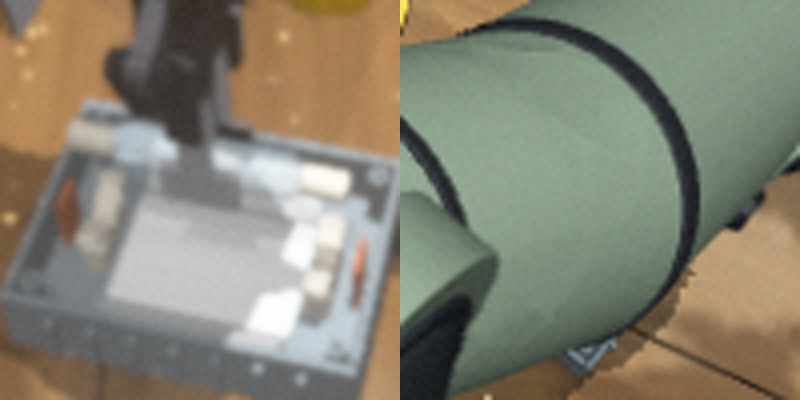

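Emit:
play_rows:
  motion:
    - [0.15, -0.18, 0.5, 0, 0, 0, -0.2]
    - [0.15, -0.18, 1.5, 0, 0, 0, -0.2]
    - [0.15, -0.18, 2.5, 0, 0, 0, -0.2]
    - [0.15, -0.18, 3.5, 0, 0, 0, -0.2]
    - [0.15, -0.18, 3.8, 0, 0, 0, -0.2]

```text
clock: 14.7
position: [0.5238, -0.1926, 0.1013]
tool_rot: [-3.142, -0.002, 2.895]
force: [0.1, -0.3, -2.4]
grip_width: 0.0358
finger_force: 20.6
```

Emit:
play_rows:
  motion:
    - [0, 0, 0, 0, 0, 0, -0.2]
    - [0, 0, 0.2, 0, 0, 0, -0.2]
    - [0, 0, 0.4, 0, 0, 0, -0.2]
    - [0, 0, 0.6, 0, 0, 0, -0.2]
    - [0, 0, 0.6, 0, 0, 0, -0.2]

```text
clock: 15.2
position: [0.5245, -0.1928, 0.0968]
tool_rot: [-3.142, -0.0, 2.895]
force: [0.7, -1.0, -2.1]
grip_width: 0.0357
finger_force: 20.6
```

```bash
python3 meas.py g6.png
```

```text
side walls (array([ 522.7, -193.3]), array([170.2, 117.7]), 'long dir deg', -14.1, 1218)
  side -1 u ext [-82.82839696 -22.76900024] v [-11.57621948  -0.64569598  10.33991427] z [0.04781467 0.0634536 ] 255
  side 1 u ext [22.81701075 83.43512425] v [-9.25669444 -1.13506236 10.47349914] z [0.04779942 0.06290277] 279
  rect (array([ 522.1, -195.3]), array([168.9,  29.3]), 'long dir deg', -13.9, 534) yaw -13.77864019665901
top walls (array([ 442.9, -228.3]), array([57.8, 27. ]), 'long dir deg', -49.9, 85)
t 15.3 at [ 5.245000e-01 -1.928000e-01  9.700000e-02  1.658607e+02] rot [-3.1416e+00  1.0000e-04  2.8948e+00] w 0.0357 ff 20.6 F [-0.2  0.3 -1.6]
```

View pics/g6.png

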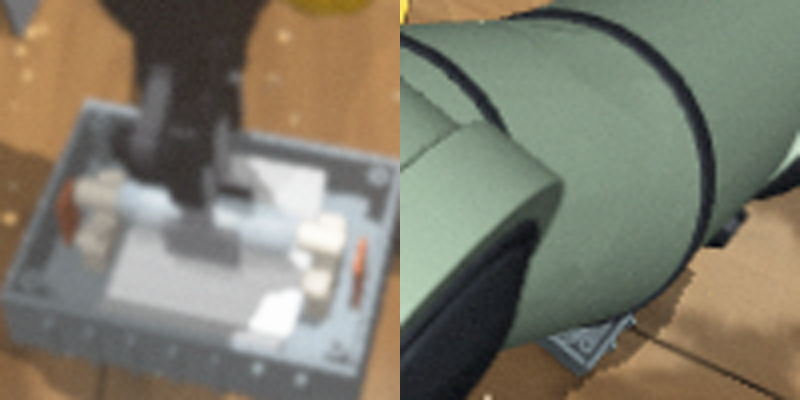

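The lamp hovers above the rests, with its ends at (80,190) and (345,235), between the copper plates. Lowering slowly.

Emit:
play_rows:
  motion:
    - [0, 0, 0.15, 0, 0, 0, -0.2]
    - [0, 0, 0.3, 0, 0, 0, -0.2]
    - [0, 0, 0.45, 0, 0, 0, -0.2]
    - [0, 0, 0.6, 0, 0, 0, -0.2]
    - [0, 0, 0.6, 0, 0, 0, -0.2]

```text
clock: 15.8
position: [0.5244, -0.1928, 0.0907]
tool_rot: [-3.142, -0.0, 2.895]
force: [-0.8, 0.3, -1.9]
grip_width: 0.0353
finger_force: 20.6
```

Emit:
play_rows:
  motion:
    - [0, 0, 0.05, 0, 0, 0, -0.2]
    - [0, 0, 0.1, 0, 0, 0, -0.2]
    - [0, 0, 0.15, 0, 0, 0, -0.2]
    - [0, 0, 0.2, 0, 0, 0, -0.2]
    - [0, 0, 0.2, 0, 0, 0, -0.2]

```text
clock: 16.3
position: [0.5244, -0.1928, 0.0889]
tool_rot: [-3.142, -0.0, 2.895]
force: [0.6, 0.1, -1.6]
grip_width: 0.0355
finger_force: 20.6
```

Emit:
play_rows:
  motion:
    - [0, 0, 0.03, 0, 0, 0, -0.2]
    - [0, 0, 0.06, 0, 0, 0, -0.2]
    - [0, 0, 0.1, 0, 0, 0, -0.2]
    - [0, 0, 0.1, 0, 0, 0, -0.2]
    - [0, 0, 0.1, 0, 0, 0, -0.2]

```text
clock: 16.8
position: [0.5245, -0.1929, 0.0879]
tool_rot: [-3.142, -0.0, 2.895]
force: [0.5, 0.1, -2.4]
grip_width: 0.0355
finger_force: 20.6
```

Emit:
play_rows:
  motion:
    - [0, 0, 0.03, 0, 0, 0, -0.2]
    - [0, 0, 0.06, 0, 0, 0, -0.2]
    - [0, 0, 0.09, 0, 0, 0, -0.2]
    - [0, 0, 0.09, 0, 0, 0, -0.2]
    - [0, 0, 0.09, 0, 0, 0, -0.2]

```text
clock: 17.3
position: [0.5245, -0.1929, 0.0871]
tool_rot: [-3.142, -0.0, 2.895]
force: [0.5, 0.8, -1.7]
grip_width: 0.036
finger_force: 20.6
```

Emit:
play_rows:
  motion:
    - [0, 0, 0.03, 0, 0, 0, -0.2]
    - [0, 0, 0.06, 0, 0, 0, -0.2]
    - [0, 0, 0.08, 0, 0, 0, -0.2]
    - [0, 0, 0.08, 0, 0, 0, -0.2]
    - [0, 0, 0.08, 0, 0, 0, -0.2]

```text
clock: 17.8
position: [0.5245, -0.1929, 0.0863]
tool_rot: [-3.142, 0.0, 2.895]
force: [0.1, -1.2, 0.8]
grip_width: 0.0356
finger_force: 20.8
```

Emit:
play_rows:
  motion:
    - [0, 0, 0.02, 0, 0, 0, -0.2]
    - [0, 0, 0.04, 0, 0, 0, -0.2]
    - [0, 0, 0.06, 0, 0, 0, -0.2]
    - [0, 0, 0.06, 0, 0, 0, -0.2]
    - [0, 0, 0.06, 0, 0, 0, -0.2]

```text
clock: 18.3
position: [0.5244, -0.193, 0.0856]
tool_rot: [-3.141, -0.0, 2.895]
force: [0.4, -3.5, 1.5]
grip_width: 0.0353
finger_force: 20.8
```

Contact felt (Fz −2 → +1.5 N). Easing sideways and opening gently.

Emit:
play_rows:
  motion:
    - [0, -0.03, 0, 0, 0, 0, -0.2]
    - [0, -0.06, 0, 0, 0, 0, -0.2]
    - [0, -0.08, 0, 0, 0, 0, -0.19]
    - [0, -0.08, 0, 0, 0, 0, -0.18]
    - [0, -0.08, 0, 0, 0, 0, -0.17]

```text
clock: 18.8
position: [0.5243, -0.1934, 0.0856]
tool_rot: [3.141, -0.0, 2.895]
force: [0.3, 0.2, -2.2]
grip_width: 0.0355
finger_force: 18.6
```

Emit:
play_rows:
  motion:
    - [0, 0, 0, 0, 0, 0, -0.165]
    - [0, 0, 0, 0, 0, 0, -0.16]
    - [0, 0, 0, 0, 0, 0, -0.155]
    - [0, 0, 0, 0, 0, 0, -0.15]
    - [0, 0, 0, 0, 0, 0, -0.145]

```text
clock: 19.3
position: [0.5243, -0.1936, 0.0857]
tool_rot: [-3.142, 0.0, 2.895]
force: [0.4, -0.2, -1.0]
grip_width: 0.0365
finger_force: 8.7
```

Emit:
play_rows:
  motion:
    - [0, 0, 0, 0, 0, 0, -0.135]
    - [0, 0, 0, 0, 0, 0, -0.125]
    - [0, 0, 0, 0, 0, 0, -0.115]
    - [0, 0, 0, 0, 0, 0, -0.1]
    - [0, 0, 0, 0, 0, 0, -0.09]

```text
clock: 19.8
position: [0.5243, -0.1936, 0.0856]
tool_rot: [-3.142, -0.0, 2.895]
force: [0.1, -0.7, -0.8]
grip_width: 0.0389
finger_force: 7.2
```

Emit:
play_rows:
  motion:
    - [0, 0, -0.2, 0, 0, 0, -0.09]
    - [0, 0, -0.6, 0, 0, 0, -0.09]
    - [0, 0, -1.2, 0, 0, 0, -0.09]
    - [0, 0, -2, 0, 0, 0, -0.09]
    - [0, 0, -2.8, 0, 0, 0, -0.09]

```text
clock: 20.3
position: [0.5244, -0.1936, 0.1146]
tool_rot: [-3.142, 0.0, 2.895]
force: [0.2, -0.7, -0.3]
grip_width: 0.0387
finger_force: 7.2
```

Emit:
play_rows:
  motion:
    - [0, 0, -1, 0, 0, 0, -0.09]
    - [0, 0, -2.5, 0, 0, 0, -0.09]
    - [0, 0, -4.5, 0, 0, 0, -0.09]
    - [0, 0, -6.5, 0, 0, 0, -0.09]
    - [0, 0, -7, 0, 0, 0, -0.09]

```text
clock: 20.8
position: [0.5251, -0.194, 0.1861]
tool_rot: [3.142, 0.003, 2.895]
force: [-0.2, 0.0, -1.1]
grip_width: 0.0386
finger_force: 7.2
```

```bash
python3 - <<'E'
from h import *
im,d=viewer.grab_frame('side'); P=full({'d':d},'side')
c=np.array([.522,-.195]); a=np.radians(-13.8); u=np.array([np.cos(a),np.sin(a)]); v=np.array([-u[1],u[0]])
L=sel(P,c,.07,.025,.06); Q=(L[:,:2]-c)@np.c_[u,v]*1000; m=(abs(Q[:,1])<16)&(abs(Q[:,0])<39); print('glass v',np.percentile(Q[m,1],[3,97]),'z',np.percentile(L[m,2],[50,97]))
for s in(-1,1):
    k=m&(Q[:,0]*s>15); print(s,np.percentile(L[k,2],97),Q[k&(L[:,2]>.045),1].mean())
p=proj('side',[.522,-.195,.05])[0].astype(int)
cv2.imwrite('pics/g7.png',cv2.resize(im[p[1]-60:p[1]+40,p[0]-50:p[0]+50,::-1],None,fx=5,fy=5,interpolation=cv2.INTER_CUBIC))
plan((.480,-.02,.2,153),(.480,-.02,.1,153),(.48,-.02,.0615,153))
E
```

```text
glass v [-8.28405551 10.04904085] z [0.04934242 0.0525027 ]
-1 0.05250319938836077 0.1930848210940679
1 0.05247274282355645 -0.07135808228880426
t 20.85 at [  0.525   -0.1938   0.1857 165.8551] rot [3.1415e+00 2.8000e-03 2.8947e+00] w 0.039 ff 7.2 F [ 0.5  0.8 -0.8]
(0.48, -0.02, 0.2, 153) cm [ 8.62 15.75 -1.43] turn 0.2244
(0.48, -0.02, 0.1, 153) cm [ 0.  0. 10.] turn -0.0
(0.48, -0.02, 0.0615, 153) cm [0.   0.   3.85] turn -0.0
```

View pics/g7.png

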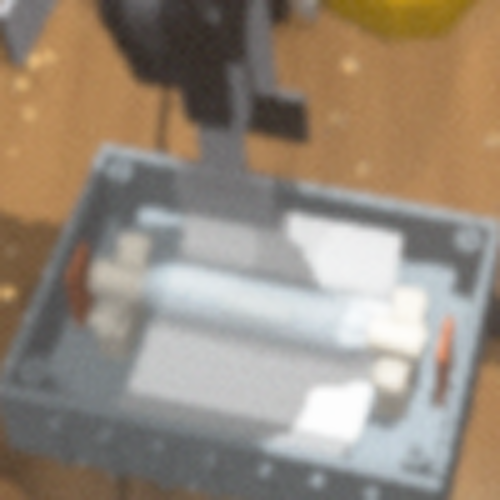

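The lamp lies level in both rests, its ends at (115,280) and (400,335). Returning the tongs to their old spot.

Emit:
play_rows:
  motion:
    - [1.2, 2.2, -0.2, 0, 0, 0.03, -0.09]
    - [3.2, 5.8, -0.6, 0, 0, 0.08, -0.09]
    - [5.2, 9.6, -1, 0, 0, 0.13, -0.09]
    - [7.2, 13.2, -1.3, 0, 0, 0.18, -0.09]
    - [8.6, 15.7, -1.4, 0, 0, 0.224, -0.09]

```text
clock: 21.35
position: [0.4782, -0.0179, 0.1973]
tool_rot: [3.142, -0.001, 2.67]
force: [1.4, 1.0, 0.1]
grip_width: 0.0389
finger_force: 7.2
```

Emit:
play_rows:
  motion:
    - [0, 0, 1, 0, 0, 0, -0.09]
    - [0, 0, 3, 0, 0, 0, -0.09]
    - [0, 0, 6, 0, 0, 0, -0.09]
    - [0, 0, 9, 0, 0, 0, -0.09]
    - [0, 0, 11, 0, 0, 0, -0.09]

```text
clock: 21.85
position: [0.4783, -0.0209, 0.0853]
tool_rot: [-3.14, -0.002, 2.671]
force: [0.2, 0.4, -0.7]
grip_width: 0.0388
finger_force: 7.2
```

Emit:
play_rows:
  motion:
    - [0, 0, 0.6, 0, 0, 0, -0.09]
    - [0, 0, 1.2, 0, 0, 0, -0.09]
    - [0, 0, 1.8, 0, 0, 0, -0.09]
    - [0, 0, 2.2, 0, 0, 0, -0.09]
    - [0, 0, 2.2, 0, 0, 0, -0.09]

```text
clock: 22.35
position: [0.4793, -0.0204, 0.0657]
tool_rot: [3.142, 0.0, 2.671]
force: [0.1, 0.4, -0.7]
grip_width: 0.0387
finger_force: 7.2
```

Emit:
play_rows:
  motion:
    - [0, 0, 0.1, 0, 0, 0, -0.09]
    - [0, 0, 0.2, 0, 0, 0, -0.09]
    - [0, 0, 0.3, 0, 0, 0, -0.09]
    - [0, 0, 0.4, 0, 0, 0, -0.09]
    - [0, 0, 0.4, 0, 0, 0, -0.09]

```text
clock: 22.85
position: [0.4793, -0.0203, 0.0616]
tool_rot: [-3.142, -0.0, 2.671]
force: [-1.6, -0.0, -1.1]
grip_width: 0.0384
finger_force: 7.2
```

Emit:
play_rows:
  motion:
    - [0, 0, 0.04, 0, 0, 0, -0.09]
    - [0, 0, 0.08, 0, 0, 0, -0.09]
    - [0, 0, 0.12, 0, 0, 0, -0.09]
    - [0, 0, 0.12, 0, 0, 0, -0.09]
    - [0, 0, 0.12, 0, 0, 0, -0.09]

```text
clock: 23.35
position: [0.4793, -0.0204, 0.0604]
tool_rot: [-3.142, -0.0, 2.671]
force: [-0.1, 0.1, -1.3]
grip_width: 0.0385
finger_force: 7.2
```

Emit:
play_rows:
  motion:
    - [0, 0, 0.04, 0, 0, 0, -0.09]
    - [0, 0, 0.08, 0, 0, 0, -0.09]
    - [0, 0, 0.08, 0, 0, 0, -0.09]
    - [0, 0, 0.08, 0, 0, 0, -0.09]
    - [0, 0, 0.08, 0, 0, 0, -0.09]

```text
clock: 23.85
position: [0.4795, -0.0203, 0.0598]
tool_rot: [3.141, 0.0, 2.671]
force: [0.2, 0.4, 5.6]
grip_width: 0.0391
finger_force: 5.4
```

Emit:
play_rows:
  motion:
    - [0, 0, 0, 0, 0, 0, -0.09]
    - [0, 0, 0.03, 0, 0, 0, -0.09]
    - [0, 0, 0.06, 0, 0, 0, -0.09]
    - [0, 0, 0.06, 0, 0, 0, -0.09]
    - [0, 0, 0.06, 0, 0, 0, -0.09]

```text
clock: 24.35
position: [0.4796, -0.0202, 0.0593]
tool_rot: [3.141, 0.001, 2.671]
force: [1.0, 1.2, 6.6]
grip_width: 0.0388
finger_force: 5.2
```

Standing on the bench (Fz +6 N). Opening and backing off.

Emit:
play_rows:
  motion:
    - [0, 0, -0.03, 0, 0, 0, -0.06]
    - [0, 0, -0.06, 0, 0, 0, -0.03]
    - [0, 0, -0.06, 0, 0, 0, 0]
    - [0, 0, -0.06, 0, 0, 0, 0.05]
    - [0, 0, -0.06, 0, 0, 0, 0.1]

```text
clock: 24.85
position: [0.4792, -0.0204, 0.0596]
tool_rot: [-3.141, -0.0, 2.671]
force: [0.0, -0.1, 0.6]
grip_width: 0.0467
finger_force: 0.0
```

Emit:
play_rows:
  motion:
    - [0, 0, 0, 0, 0, 0, 0.2]
    - [0, 0, 0, 0, 0, 0, 0.3]
    - [0, 0, 0, 0, 0, 0, 0.45]
    - [0, 0, 0, 0, 0, 0, 0.6]
    - [0, 0, 0, 0, 0, 0, 0.6]

```text
clock: 25.35
position: [0.4793, -0.0204, 0.0597]
tool_rot: [-3.142, 0.0, 2.671]
force: [0.1, 0.7, 0.2]
grip_width: 0.0686
finger_force: 0.0
```

Emit:
play_rows:
  motion:
    - [0, 0, -0.5, 0, 0, 0, 0.6]
    - [0, 0, -2, 0, 0, 0, 0.6]
    - [0, 0, -4, 0, 0, 0, 0.6]
    - [0, 0, -6.5, 0, 0, 0, 0.6]
    - [0, 0, -9, 0, 0, 0, 0.6]

```text
clock: 25.85
position: [0.4791, -0.0205, 0.1509]
tool_rot: [-3.141, -0.0, 2.671]
force: [-0.3, -0.2, 0.6]
grip_width: 0.0687
finger_force: 0.0
```

Emit:
play_rows:
  motion:
    - [0, 0, -3, 0, 0, 0, 0.6]
    - [0, 0, -6, 0, 0, 0, 0.6]
    - [0, 0, -8, 0, 0, 0, 0.6]
    - [0, 0, -8, 0, 0, 0, 0.6]
    - [0, 0, -8, 0, 0, 0, 0.6]

```text
clock: 26.35
position: [0.4792, -0.0202, 0.2299]
tool_rot: [3.141, 0.0, 2.671]
force: [0.4, -0.4, -0.3]
grip_width: 0.0687
finger_force: 0.0
```

```bash
python3 - <<'E'
from h import *
im,d=viewer.grab_frame('side'); P=full({'d':d},'side')
print('tongs',rect(sel(P,(.479,-.02),.05,.108,.125)),rect(sel(P,(.479,-.02),.05,.07,.09)),np.percentile(sel(P,(.479,-.02),.04,.09,.13)[:,2],97))
cv2.imwrite('pics/end.png',cv2.resize(im[130:350,100:320,::-1],None,fx=2.6,fy=2.6,interpolation=cv2.INTER_CUBIC)); plan()
E
```

```text
tongs (array([477.1, -20.4]), array([31.5, 21.3]), 'long dir deg', 63.5, 84) (array([477.8, -20.5]), array([42.2, 25.9]), 'long dir deg', 65.7, 114) 0.11713339297838588
t 26.4 at [ 4.78900e-01 -2.03000e-02  2.29300e-01  1.53032e+02] rot [-3.1414e+00 -4.0000e-04  2.6709e+00] w 0.0683 ff 0.0 F [-0.5  0.5  0.4]
```

View pics/end.png

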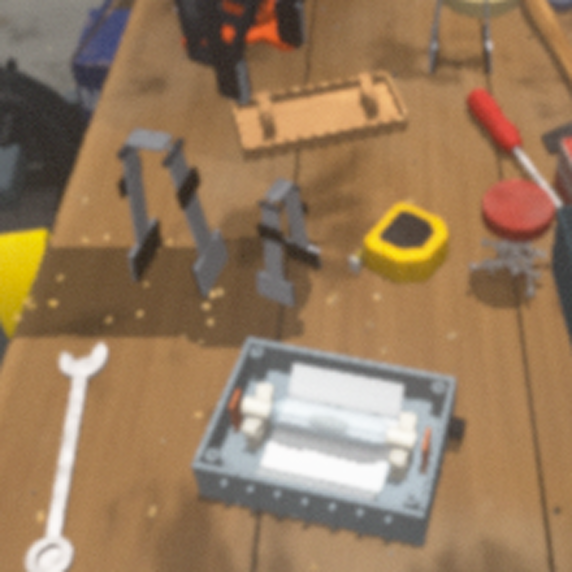

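The lamp lies in both rests at (330,420), the tongs stand upright at (283,240), and the tape and jar have not moved. Handing in.

```bash
python3 -c "
from workcell import bot
print(bot.job_done())"
```

```text
the job is handed in; nothing more can be done
None
```

I handed the job in at about 26 s. In the last picture the lamp lies in both rests of the work light, the tongs stand upright on their original spot, and the tape measure and screw jar haven't moved; the nail box was mostly out of that frame, and the hand-in gave no verdict.

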